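# Strip two spacer discs off a stub arbor and file them edge-on in their holders

## Task

Strip the arbor on the yellow stand: one at a time, slide the two spacer discs off its open end and stand each on edge, fully down in the slot of the red holder that fits its thickness (the thin disc in the narrow slot, the thick disc in the wide slot), putting the first one away before taking the second off. Lower the discs into the slots rather than dropping them, never let a disc touch the bench, and leave the loose wrench, sleeve and tool holder alone.

Things in the scene. Friction and masses are not known exactly. Their poses are not given: they have to be found in the camera images.
- stand: yellow stand bolted to the bench; a level steel arbor (rod) sticks out of its tower. Origin on the bench straight below where the arbor leaves the tower; x axis points along the arbor to its open end. Tower 180 mm high, 110 mm wide, from x = 0 to -90 mm; foot 150 x 150 mm, 22 mm high with its bolts, reaching to x = +20 mm
- arbor_end (a point): centre of the arbor's open end face; x axis points outwards along the arbor. Arbor diameter 22 mm, axis 150 mm above the bench, this end 185 mm from the tower; a collar 48 mm in diameter covers the 12 mm next to the tower
- thin_disc: aluminium disc, outer diameter 100 mm, central hole 30 mm, 14 mm thick, about 0.27 kg. Origin at its centre; its x axis is the disc's axis, square to the flat faces. Starts hanging on the arbor, the top of its hole resting on it (centre 4 mm below the arbor's axis), loose to slide and turn. Either disc may be the outer one; centres 60 to 84 mm apart. Grip it across its faces at the top of the rim.
- thick_disc: aluminium disc, outer diameter 100 mm, central hole 30 mm, 28 mm thick, about 0.54 kg. Origin at its centre; its x axis is the disc's axis, square to the flat faces. Starts hanging on the arbor, the top of its hole resting on it (centre 4 mm below the arbor's axis), loose to slide and turn. Either disc may be the outer one; centres 60 to 84 mm apart. Grip it across its faces at the top of the rim.
- narrow_holder: red holder fixed to the bench, 108 mm long (x; 144 with low feet), 78 mm wide (y), with an open-topped slot 20 mm wide along its x axis, for the thin disc. Origin on the bench under mid-slot. Slot floor 10 mm up, walls 52 mm high with lips flaring to 61 mm; end walls 92 mm apart, 30 mm high, stop rolling. A seated disc stands on edge, centre 60 mm above the bench, and may lean a little.
- wide_holder: red holder fixed to the bench, 108 mm long (x; 144 with low feet), 78 mm wide (y), with an open-topped slot 34 mm wide along its x axis, for the thick disc. Origin on the bench under mid-slot. Slot floor 10 mm up, walls 52 mm high with lips flaring to 61 mm; end walls 92 mm apart, 30 mm high, stop rolling. A seated disc stands on edge, centre 60 mm above the bench, and may lean a little.
- table: the wooden bench top; its surface is at height 0
- wrench: loose steel wrench lying on the bench, 190 mm long along its x axis, a bystander
- sleeve: loose dark steel sleeve standing on the bench, 60 mm outer diameter, 32 mm high, origin at the centre of its underside, a bystander
- toolholder: loose round steel tool holder standing on the bench, 62 mm diameter, 100 mm high, origin at the centre of its underside, a bystander
Things that resemble listed ones, but are neither listed nor needed, are in the scene too. Leave any green look-alike of the thin_disc alone.

How it is judged:
By the outcome, as a careful person would: the job done as asked, in the order asked, and still so for the second after the job is handed in, with the robot touching nothing.
It also fails if it takes over 58 s, if anything falls off the work surface, if the arm or the gripper's body presses on something with over 40 N, if the wrist force passes 120 N, or if a joint passes its speed limit or range.

## Robot

A 7-joint arm with a two-finger parallel gripper is mounted at the origin on the work surface. World frame = base frame: x ahead of the robot, y to its left, z up, the work surface at z = 0. Lengths are in m, angles in rad, forces in N, time in s.
With the tool pointing down it reaches from about 0.4 to 0.875 m from the base axis. Payload 6.5 kg.
Tool frame: the origin (TCP) lies at the very end of the fingers, on their centre line; the grasp point (between the pads) lies 19 mm behind it; z points along the fingers, y is the line along which they close (so a half turn about z gives the same grasp; the last joint's range is limited). The gripper opens to 85 mm and grips with 20 to 120 N. Pads are 22 mm wide; open, the fingers measure 114 mm over their backs; the gripper's body (76 mm by 85 mm) begins 54 mm behind the grasp point. The pads swing forward as they close: fully open they stand 13 mm farther back than shut.
Start: joints at [-1.407, 0.536, -0.004, 1.538, 0.003, 1.067, -0.071], TCP at [0.148, 0.633, 0.231] pointing down, gripper open.
Joint ranges: [-2.7, 2.7], [-0.37, 2.16], [-1.27, 1.26], [0.24, 2.4], [-1.31, 4.45], [0.19, 1.91], [-2.76, 2.76]. Speed limits (rad/s): [2.39, 2.39, 3.14, 3.14, 3.14, 3.14, 3.14].

## Interface

Orientations are given as a unit quaternion [w, x, y, z].
In Python, from bench import get_obs, capture, order gives the robot as it stands.
- The arm moves only by the tool step_arm, never from a script. Its argument "plan" is text: rows parted by semicolons, each of 4 numbers parted by spaces: the shift along the tool's x, y, z in m, then the turn about the tool's z in rad. A call has 1 to 8 rows; each row is the pose to reach, as a shift and turn from the pose commanded when the call began, along the tool's axes at that moment; what a row does not reach only later rows make up. A row lasts 1/10 s, in which the tool goes at most 50 mm and 8.59 degrees, less where a joint would pass 70% of its speed; a pose out of reach is approached as far as the arm can. A call with a gripper value outside its range is refused whole. "gripper" is the opening, from 0 (shut) to 1 (fully open), set as the call begins (left out, the last holds). The fingers move at their own pace and stop on an object; "grip_force" is the grip in N (left out, the last holds). Time passes only in rows, so rows that repeat a pose let the fingers close. It gives the time, the measured TCP pose, the force, the opening and the grip force at its end, in the units of the state.
- get_obs(): the state, without advancing time (a new reading comes with each control period).
- capture(name): name is "side" or "top" or "wrist"; returns a dict with "img" (420x560x3 uint8, blue, green, red), "camera_matrix" (3x3 intrinsics, pixels), "world_from_camera" (4x4, takes a point from camera to world coordinates). Camera axes: x right, y up, looking along -z (the intrinsics and any distortion apply to the point x, -y, -z); pixel columns grow to the right and rows downward; lengths in m; the calibration is good to about 2 mm. The wrist camera is an equidistant fisheye: a pixel r from the principal point sees the ray r / f radians off the axis. A picture is of the moment at which its call begins. There is no depth.
- order.hand_in(): hands the job in; it is judged then, once.
The state is a dict: "t": time; "qpos": joint angles; "qd": joint speeds; "joint_torque": joint torques, N m; "tool_pos": TCP position; "eef_rot": TCP orientation; "force": force on the tool from outside, world axes, zero at the start; "torque": the same for the moment, N m; "finger_gap": finger opening in m; "grip_force": force on a finger pad.
Only numpy, scipy, OpenCV 4.12 (cv2) and the standard library are available. Lean on these libraries where they do the work, as an engineer would, in place of code of your own. Each camera call takes 0.05 s, during which the arm holds its last target. There are 200 camera calls.

## Working session

There is one attempt and no reset: what is moved stays moved. The work goes in short steps, Python scripts to look and compute and a tool call to move; the robot and the scene stay as the last step left them, time stands still between calls to the robot, and variables do not carry over. Pictures are saved under pics/ and viewed, at most 10 in all, crops included, and the job is handed in when it is done.

Besides the shell and the picture viewer there is one more tool, called after ">>>" as a command line: name --argument value ..., lists and objects as JSON in quotes. step_arm: Moves the arm, as the interface text tells. Its arguments: {"type":"object","properties":{"plan":{"type":"string"},"gripper":{"type":"number"},"grip_force":{"type":"number"}},"required":["plan"]}

```bash
mkdir -p pics; ls; python3 - <<'E'
from bench import get_obs,capture
import cv2,numpy as np,pickle
o=get_obs();print(o)
d={}
for n in("side","top","wrist"):
    c=capture(n);d[n]=c;cv2.imwrite(f"pics/{n}0.png",c["img"]);print(n,c["camera_matrix"],c["world_from_camera"],[k for k in c])
pickle.dump(d,open("c0.pkl","wb"))
cv2.imwrite("pics/st.png",cv2.resize(np.vstack([d["side"]["img"]]),(800,600)))
cv2.imwrite("pics/tt.png",cv2.resize(np.vstack([d["top"]["img"]]),(800,600)))
E
```

```text
pics
{'t': 0.0, 'qpos': array([-1.40720425,  0.5371746 , -0.00447364,  1.538883  ,  0.00257852,
        1.06728853, -0.07120512]), 'qd': array([-0.00091903, -0.00106069,  0.00058325,  0.00063565,  0.00115912,
        0.00040026, -0.00037588]), 'joint_torque': array([ 1.84649125e-04, -5.83422410e+01,  1.04898389e+00, -2.59106559e+01,
        1.23517061e-02,  9.65309649e-03,  4.80019651e-05]), 'tool_pos': array([0.14789967, 0.63229541, 0.23040343]), 'eef_rot': array([-5.45457344e-05,  1.14600368e-01,  9.93411290e-01, -8.72261678e-04]), 'force': array([-0.24395965, -0.0029079 ,  0.59353336]), 'torque': array([-0.03233562,  0.05486052,  0.00378236]), 'grip_force': 0.0, 'finger_gap': 0.08538243025732582}
side [[383.61001582   0.         273.22677314]
 [  0.         383.61001582 212.34629171]
 [  0.           0.           1.        ]] [[ 0.83674664  0.3249879  -0.44072432  0.10814174]
 [-0.54709796  0.46203261 -0.69800408 -0.70477418]
 [-0.02321388  0.82517194  0.56440445  0.64289177]
 [ 0.          0.          0.          1.        ]] ['img', 'camera_matrix', 'world_from_camera']
top [[390.35272895   0.         282.14622204]
 [  0.         390.35272895 205.68860153]
 [  0.           0.           1.        ]] [[-0.00139971  0.99944607 -0.03325053  0.4885003 ]
 [-0.99935944 -0.00258708 -0.03569339 -0.05999788]
 [-0.03575964  0.03317927  0.99880948  1.00658353]
 [ 0.          0.          0.          1.        ]] ['img', 'camera_matrix', 'world_from_camera']
wrist [[325.1922621    0.         279.43124013]
 [  0.         325.1922621  211.77761009]
 [  0.           0.           1.        ]] [[ 0.22869219 -0.92841889 -0.29281094  0.07303082]
 [ 0.97349695  0.21751853  0.07063547  0.65025436]
 [-0.0018875  -0.30120434  0.95355775  0.37360151]
 [ 0.          0.          0.          1.        ]] ['img', 'camera_matrix', 'world_from_camera']
```

View pics/st.png

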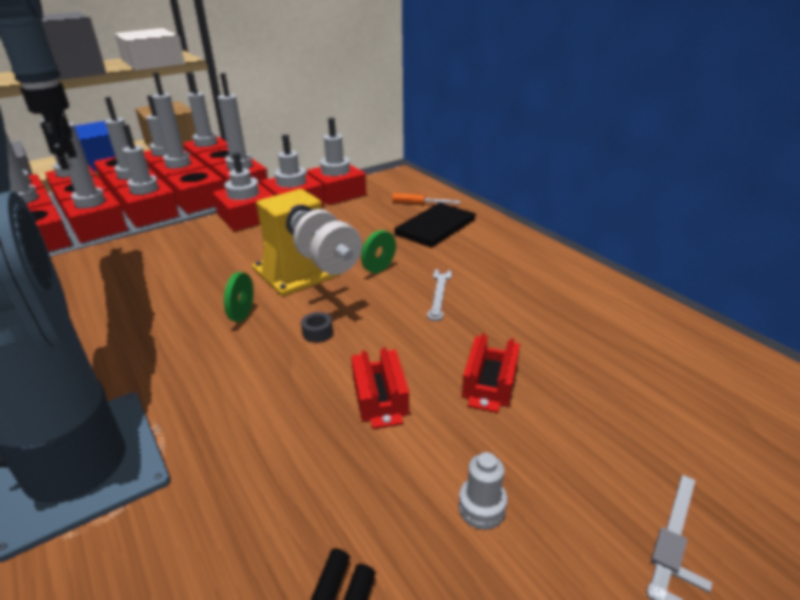

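View pics/tt.png

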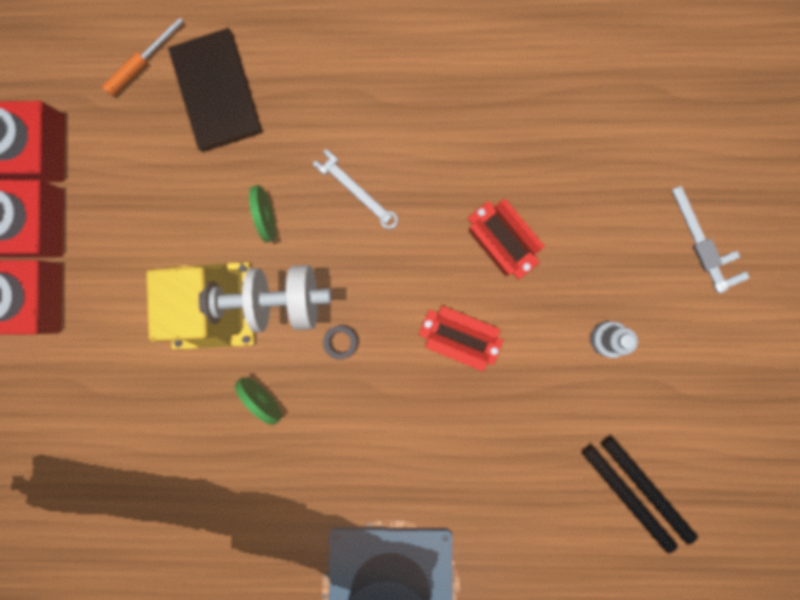

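Both views show a thick disc outermost (top 302,297) and a thin one inner (257,300) on the yellow stand's arbor. Look-alikes are the green discs at (262,213) and (259,400). The red holders are at (462,338) and (506,238), and the red storage blocks on the left are not ones I need. One close crop to check.

```bash
cat > h.py <<'E'
import numpy as np,cv2,pickle
def ray(c,u,v,fish=False):
    K=c["camera_matrix"];T=c["world_from_camera"]
    x=(u-K[0,2])/K[0,0];y=(v-K[1,2])/K[1,1]
    if fish:
        r=np.hypot(x,y);s=np.sinc(r/np.pi)
        d=np.array([x*s,-y*s,-np.cos(r)])
    else: d=np.array([x,-y,-1.])
    return T[:3,3],T[:3,:3]@d
def onz(c,u,v,z,fish=False):
    o,d=ray(c,u,v,fish);return o+d*(z-o[2])/d[2]
def red(img):
    h=cv2.cvtColor(img,cv2.COLOR_BGR2HSV)
    return (((h[...,0]<6)|(h[...,0]>174))&(h[...,1]>190)&(h[...,2]>60)).astype(np.uint8)
E
python3 - <<'E'
from h import *
d=pickle.load(open("c0.pkl","rb"));t=d["top"];im=t["img"]
m=red(im);n,l,s,c=cv2.connectedComponentsWithStats(m)
for i in range(1,n):
    if s[i,4]>150:
        r=cv2.minAreaRect(np.argwhere(l==i)[:,::-1].astype(np.float32))
        B=cv2.boxPoints(r);print(s[i],c[i],onz(t,*r[0],.055).round(3),r[1:])
        P=[onz(t,*p,.055)[:2] for p in B];print(np.linalg.norm(P[1]-P[0]),np.linalg.norm(P[2]-P[1]),(P[1]-P[0]),P[2]-P[1])
a=cv2.resize(im[170:255,95:265],(800,400),interpolation=cv2.INTER_CUBIC)
b=cv2.resize(im[130:270,280:400],None,fx=1.4,fy=1.4)
b=cv2.resize(im[135:265,285:395],(169,200));
cv2.imwrite("pics/cropd.png",a)
cv2.imwrite("pics/croph.png",cv2.resize(im[135:265,285:395],(508,600),interpolation=cv2.INTER_CUBIC))
E
```

```text
[  0  72  30  21 164] [17.84146341 77.93902439] [0.835 0.651 0.055] ((20.0, 29.0), 90.0)
0.07534123239032606 0.05111012482996646 [-0.00112927 -0.07533277] [-0.05109923 -0.00105544]
```

View pics/cropd.png

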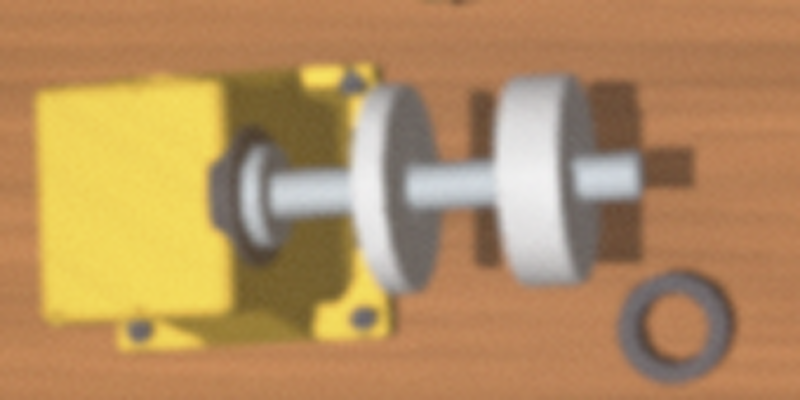

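View pics/croph.png

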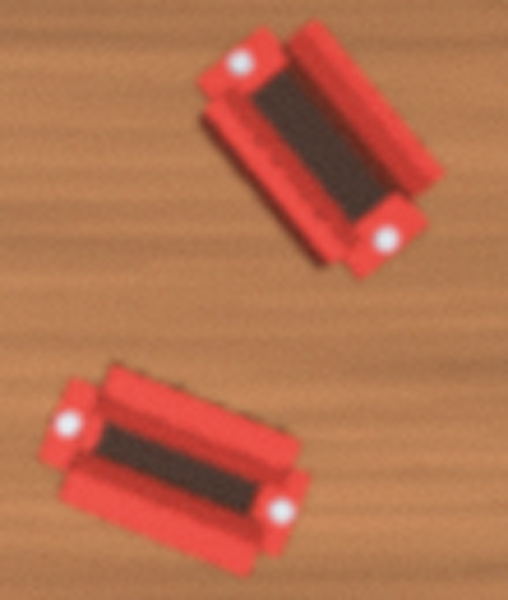

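Crop: the thick disc is outermost with its rim top at x 497..557, y~178. The thin disc's rim top is x 352..385, y~188, and both are grey. In the holder crop, the upper one has the wide slot with bolts at (240,62) and (386,239). The lower one has the narrow slot with bolts at (68,424) and (281,511).

```bash
python3 - <<'E'
from h import *
d=pickle.load(open("c0.pkl","rb"));t=d["top"]
D=lambda x,y:(95+x/4.706-.4,170+y/4.706-.4)
H=lambda x,y:(285+x/4.617-.4,135+y/4.617-.4)
p=lambda n,q:print(n,q.round(4))
p("thick in",onz(t,*D(497,178),.196));p("thick out",onz(t,*D(557,178),.196))
p("thin in",onz(t,*D(352,188),.196));p("thin out",onz(t,*D(385,188),.196))
for a,b in ((275,192),(350,188),(450,184),(640,172)):p("arbor",onz(t,*D(a,b),.158))
for n,a,b in (("W",(240,62),(386,239)),("N",(68,424),(281,511))):
    A=onz(t,*H(*a),.012);B=onz(t,*H(*b),.012);p(n,(A+B)/2);print(np.linalg.norm(B-A),np.degrees(np.arctan2(*(B-A)[1::-1])))
# yellow tower top, z=.18
h=cv2.cvtColor(t["img"],cv2.COLOR_BGR2HSV);m=((h[...,0]>20)&(h[...,0]<32)&(h[...,1]>120)&(h[...,2]>190)).astype(np.uint8)
for q in((38,92),(222,82),(232,316),(45,322)):p("tower",onz(t,*D(*q),.18))
p("sleeve",onz(t,*D(677,326),.03));
p("holder tops N",onz(t,*H(110,365),.061))
s=d["side"]
# side view wide checks: bolts
for q in((387,419),(484,402)):
    p("side bolt",onz(s,q[0]*.7,q[1]*.7,.012))
p("side arbor end",onz(s,342*.7,250*.7,.15))
o=d["wrist"]
import bench
from scipy.spatial.transform import Rotation as R
q=bench.get_obs()["eef_rot"];print(R.from_quat(np.r_[q[1:],q[0]]).as_matrix().round(3))
E
```

```text
thick in [0.5123 0.1407 0.196 ]
thick out [0.5122 0.1138 0.196 ]
thin in [0.508  0.2059 0.196 ]
thin out [0.508 0.191 0.196]
arbor [0.5071 0.2548 0.158 ]
arbor [0.5089 0.2193 0.158 ]
arbor [0.5107 0.1722 0.158 ]
arbor [0.516  0.0831 0.158 ]
W [ 0.6192 -0.2032  0.012 ]
0.12629087296664462 -141.1451689094326
N [ 0.4449 -0.1263  0.012 ]
0.12574942335975436 -112.26924569873535
tower [0.5527 0.3571 0.18  ]
tower [0.557  0.2716 0.18  ]
tower [0.4502 0.2659 0.18  ]
tower [0.4475 0.3524 0.18  ]
sleeve [0.438  0.0846 0.03  ]
holder tops N [ 0.5005 -0.0898  0.061 ]
side bolt [ 0.4218 -0.1889  0.012 ]
side bolt [ 0.5704 -0.246   0.012 ]
side arbor end [0.5157 0.1043 0.15  ]
[[-0.974  0.228 -0.   ]
 [ 0.228  0.974 -0.001]
 [-0.    -0.001 -1.   ]]
```

Positions agree with each other: the tower front to arbor end measures 185 mm, the bolts 126 mm apart, disc thickness 27 and 15 mm, and spacing 71 mm. I'm moving above the thick disc, with the tool turned so both placements stay in j7's range.

>>> step_arm --plan "-0.02 -0.015 -0.03 0.14; -0.05 -0.04 -0.05 0.28; -0.085 -0.07 -0.05 0.42; -0.12 -0.10 -0.05 0.56; -0.155 -0.13 -0.05 0.70; -0.19 -0.16 -0.05 0.84; -0.22 -0.19 -0.05 0.98; -0.25 -0.215 -0.05 1.12" --gripper 0.6 --grip_force 60

```text
t: 0.95
tool_pos: [0.3432, 0.3644, 0.2812]
eef_rot: [-0.0, 0.627, 0.779, -0.0]
force: [0.3, 1.1, 0.5]
finger_gap: 0.0509
grip_force: 0.0
```

```bash
cat >> h.py <<'E'
from scipy.spatial.transform import Rotation as R
def go(p,yaw):
    """shift and turn for TCP p with tool y axis at world yaw (deg)"""
    import bench
    o=bench.get_obs();q=o["eef_rot"];M=R.from_quat(np.r_[q[1:],q[0]]).as_matrix()
    y0=np.degrees(np.arctan2(M[1,1],M[0,1]))
    print("at",o["tool_pos"].round(4),"yaw",y0.round(2),"t",o["t"],"gap",round(o["finger_gap"],4),"F",o["force"].round(1))
    print("shift",(M.T@(np.array(p)-o["tool_pos"])).round(4),"turn",np.radians((y0-yaw+180)%360-180).round(3))
E
python3 -c "
from h import *;go([.5137,.1272,.28],-87)"
```

```text
at [0.3432 0.3644 0.2812] yaw 12.29 t 0.95 gap 0.0509 F [0.3 1.1 0.5]
shift [-0.268   0.1161  0.0012] turn 1.733
```

>>> step_arm --plan "-0.035 0.015 0 0.14; -0.07 0.03 0 0.28; -0.10 0.045 0 0.42; -0.14 0.06 0 0.56; -0.17 0.075 0 0.70; -0.20 0.09 0 0.84; -0.235 0.10 0 0.98; -0.268 0.116 0 1.12"

```text
t: 1.75
tool_pos: [0.5145, 0.1291, 0.2812]
eef_rot: [-0.0, 0.945, 0.327, -0.0]
force: [0.7, 0.1, 0.0]
finger_gap: 0.0515
grip_force: 0.0
```

>>> step_arm --plan "0 0 0 0.14; 0 0 0 0.28; 0 0 0 0.42; 0 0 0 0.56; 0 0 0 0.61; 0 0 0 0.61; 0 0 0 0.61"

```text
t: 2.45
tool_pos: [0.5143, 0.1306, 0.2812]
eef_rot: [0.0, 0.999, 0.032, -0.0]
force: [0.4, 0.0, 1.0]
finger_gap: 0.0512
grip_force: 0.0
```

```bash
python3 - <<'E'
from h import *;from bench import capture
go([.5137,.1272,.28],-87)
c=capture("wrist");pickle.dump(c,open("w1.pkl","wb"));cv2.imwrite("pics/w1.png",cv2.resize(c["img"],(800,600)))
E
```

```text
at [0.5143 0.1306 0.2812] yaw -86.35 t 2.45 gap 0.0512 F [0.4 0.  1. ]
shift [-0.0008  0.0034  0.0012] turn 0.011
```

View pics/w1.png

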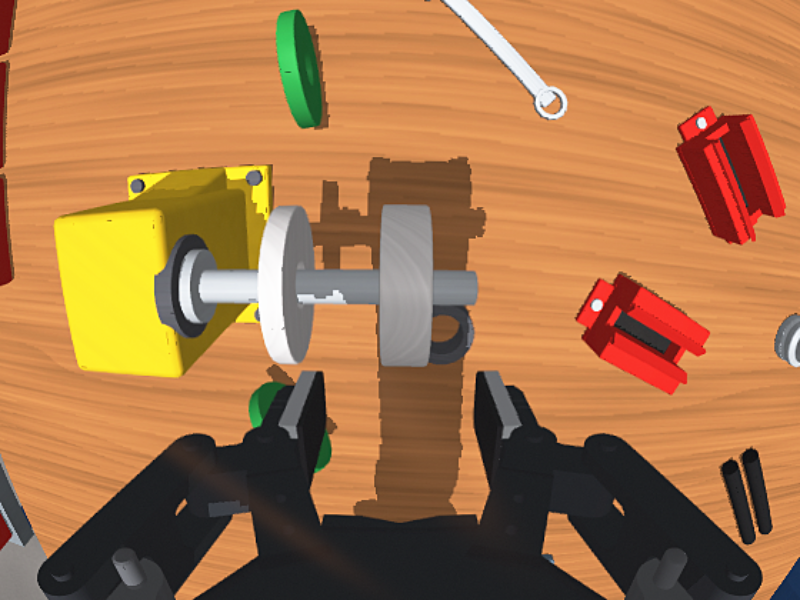

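The wrist view shows the thick disc's rim at x 381..433, y 205..366, the thin disc's at 259..290, the arbor's open end at (476,288), and the fingers straddling correctly.

```bash
python3 - <<'E'
from h import *
c=pickle.load(open("w1.pkl","rb"));f=.7
p=lambda n,u,v,z:print(n,onz(c,u*f,v*f,z,True).round(4))
p("tk in",381,287,.196);p("tk out",433,287,.196);p("tk near",407,366,.146);p("tk far",407,205,.146)
p("thin in",259,285,.196);p("thin out",289,285,.196)
p("end a",477,271,.15);p("end b",477,305,.15)
p("arb a",203,269,.15);p("arb b",203,303,.15)
for n,a,b in(("W",(702,123),(702,123)),("N",(597,305),(597,305))):p(n,*a,.012)
E
```

```text
tk in [0.5269 0.1409 0.196 ]
tk out [0.5286 0.1144 0.196 ]
tk near [0.4599 0.1222 0.146 ]
tk far [0.5647 0.1292 0.146 ]
thin in [0.5242 0.2052 0.196 ]
thin out [0.5252 0.1888 0.196 ]
end a [0.5279 0.0838 0.15  ]
end b [0.5061 0.0814 0.15  ]
arb a [0.5194 0.2577 0.15  ]
arb b [0.4963 0.2591 0.15  ]
W [ 0.6698 -0.1656  0.012 ]
N [ 0.4709 -0.0689  0.012 ]
```

>>> step_arm --plan "0 0.003 0.01 0.011; 0 0.003 0.04 0.011; 0 0.003 0.07 0.011; 0 0.003 0.095 0.011; 0 0.003 0.107 0.011; 0 0.003 0.112 0.011; 0 0.003 0.112 0.011"

```text
t: 3.2
tool_pos: [0.5148, 0.1273, 0.1693]
eef_rot: [0.0, 1.0, 0.025, -0.0]
force: [-0.4, 0.4, 0.7]
finger_gap: 0.0516
grip_force: 0.0
```

>>> step_arm --plan "0 0 0 0; 0 0 0 0; 0 0 0 0; 0 0 0 0; 0 0 0 0" --gripper 0.2 --grip_force 70

```text
t: 3.7
tool_pos: [0.5156, 0.1278, 0.1705]
eef_rot: [-0.001, 1.0, 0.025, 0.001]
force: [-1.2, -0.6, 6.4]
finger_gap: 0.0273
grip_force: 69.1
```

```bash
python3 -c "
from h import *;go([.514,.1275,.168],-87)"
```

```text
at [0.5156 0.1278 0.1705] yaw -87.08 t 3.7 gap 0.0273 F [-1.2 -0.6  6.4]
shift [-0.0016  0.0002  0.0025] turn -0.001
```

>>> step_arm --plan "0 0 -0.002 0; 0 0 -0.0045 0; 0 0 -0.0045 0; 0 0 -0.0045 0"

```text
t: 4.1
tool_pos: [0.5143, 0.1276, 0.1736]
eef_rot: [0.0, 1.0, 0.025, -0.0]
force: [0.4, 0.4, -4.0]
finger_gap: 0.0267
grip_force: 69.1
```

```bash
python3 -c "
from h import *;import bench;go([.514,.1275,.174],-87);print(bench.get_obs()['torque'])"
```

```text
at [0.5143 0.1276 0.1736] yaw -87.08 t 4.1 gap 0.0267 F [ 0.4  0.4 -4. ]
shift [-0.0003  0.0001 -0.0004] turn -0.001
[ 0.01039146 -0.04357768  0.03932777]
```

>>> step_arm --plan "0 0.005 0 0; 0 0.014 0 0; 0 0.025 0 0; 0 0.036 0 0; 0 0.047 0 0; 0 0.058 0 0; 0 0.069 0 0; 0 0.08 0 0"

```text
t: 4.9
tool_pos: [0.5188, 0.0466, 0.1738]
eef_rot: [0.0, 1.0, 0.025, 0.0]
force: [-0.4, -1.0, -5.0]
finger_gap: 0.0267
grip_force: 69.2
```

```bash
python3 -c "
from h import *;go([.6192,-.2032,.20],-51.1)"
```

```text
at [0.5188 0.0466 0.1738] yaw -87.1 t 4.9 gap 0.0267 F [-0.4 -1.  -5. ]
shift [ 0.0877  0.2546 -0.0262] turn -0.628
```

>>> step_arm --plan "0 0.012 -0.01 0; 0.01 0.045 -0.026 -0.10; 0.024 0.085 -0.026 -0.20; 0.039 0.125 -0.026 -0.30; 0.054 0.165 -0.026 -0.41; 0.068 0.203 -0.026 -0.52; 0.08 0.235 -0.026 -0.6; 0.0877 0.2546 -0.0262 -0.628"

```text
t: 5.7
tool_pos: [0.6193, -0.2069, 0.2009]
eef_rot: [0.001, 0.943, 0.333, -0.0]
force: [-0.8, 0.2, -4.4]
finger_gap: 0.0267
grip_force: 70.0
```

>>> step_arm --plan "0 0 0 0; 0 0 0 0"

```text
t: 5.9
tool_pos: [0.6188, -0.2029, 0.2002]
eef_rot: [-0.0, 0.943, 0.332, -0.0]
force: [-0.8, 1.0, -3.5]
finger_gap: 0.0266
grip_force: 70.3
```

```bash
python3 - <<'E'
from h import *;from bench import capture
go([.6192,-.2032,.20],-51.1)
c=capture("wrist");pickle.dump(c,open("w2.pkl","wb"));cv2.imwrite("pics/w2.png",cv2.resize(c["img"],(800,600)))
E
```

```text
at [ 0.6188 -0.2029  0.2002] yaw -51.2 t 5.9 gap 0.0266 F [-0.8  1.  -3.5]
shift [0.0001 0.0005 0.0002] turn -0.002
```

View pics/w2.png

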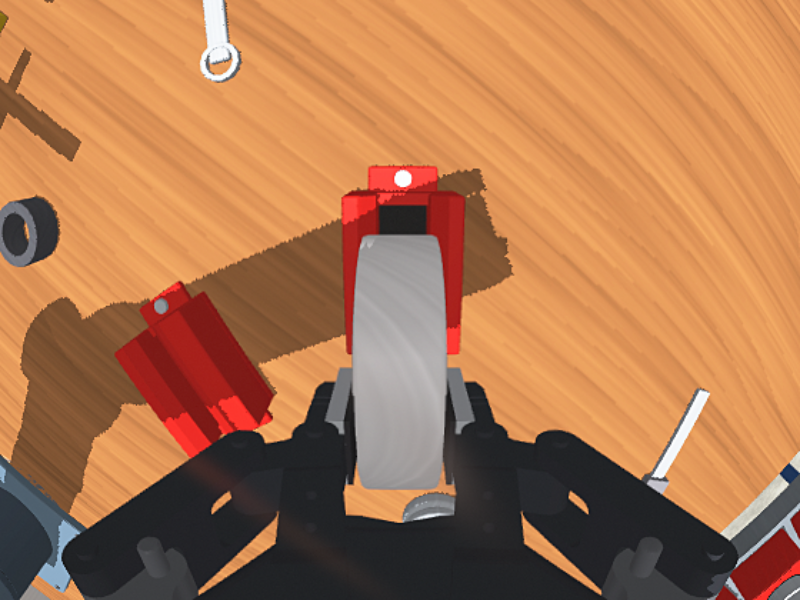

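The wide holder lies squarely below the disc: its far bolt is at (403,178), its far-end edges at 343 and 464, and its slot mouth at 379..427. Checking the lateral offset in tool axes.

```bash
python3 - <<'E'
from h import *;import bench
c=pickle.load(open("w2.pkl","rb"));o=bench.get_obs();q=o["eef_rot"];M=R.from_quat(np.r_[q[1:],q[0]]).as_matrix()
def p(n,u,v,z):print(n,(M.T@(onz(c,u*.7,v*.7,z,True)-o["tool_pos"])).round(4))
p("bolt",403,178,.012);p("lipL",342,197,.061);p("lipR",464,195,.061);p("nearL",347,353,.061);p("nearR",460,353,.061);p("slotL",379,206,.03);p("slotR",427,206,.03)
p("disc L",361,237,.22-.046);p("disc R",439,237,.174)
p("disc nearL",354,488,.174);p("disc nearR",441,488,.174)
E
```

```text
bolt [0.0636 0.0039 0.1881]
lipL [ 0.0543 -0.0336  0.1391]
lipR [0.0554 0.0405 0.139 ]
nearL [-0.0481 -0.0339  0.1391]
nearR [-0.0484  0.0414  0.139 ]
slotL [ 0.0454 -0.0125  0.1701]
slotR [0.0453 0.0198 0.17  ]
disc L [ 0.0481 -0.0131  0.0261]
disc R [0.048  0.0157 0.026 ]
disc nearL [-0.0682 -0.0205  0.0261]
disc nearR [-0.0683  0.0202  0.026 ]
```

>>> step_arm --plan "0.001 0.0025 0.008 0; 0.001 0.0025 0.025 0; 0.001 0.0025 0.045 0; 0.001 0.0025 0.06 0; 0.001 0.0025 0.072 0; 0.001 0.0025 0.082 0; 0.001 0.0025 0.09 0; 0.001 0.0025 0.095 0"

```text
t: 6.75
tool_pos: [0.6216, -0.2034, 0.1044]
eef_rot: [-0.0, 0.943, 0.333, -0.0]
force: [-0.5, 0.3, -4.0]
finger_gap: 0.0266
grip_force: 70.3
```

>>> step_arm --plan "0 0 0.004 0; 0 0 0.008 0; 0 0 0.012 0; 0 0 0.016 0; 0 0 0.018 0; 0 0 0.018 0"

```text
t: 7.35
tool_pos: [0.6214, -0.2034, 0.0867]
eef_rot: [-0.0, 0.943, 0.333, -0.0]
force: [-0.3, -0.9, -4.9]
finger_gap: 0.027
grip_force: 70.3
```

No side contact so far; there are 2–3 mm left to the slot floor.

>>> step_arm --plan "0 0 0.001 0; 0 0 0.002 0; 0 0 0.003 0; 0 0 0.003 0"

```text
t: 7.75
tool_pos: [0.6216, -0.2034, 0.084]
eef_rot: [-0.0, 0.943, 0.333, 0.0]
force: [0.5, -0.2, -4.5]
finger_gap: 0.0265
grip_force: 70.4
```

>>> step_arm --plan "0 0 0.0005 0; 0 0 0.001 0; 0 0 0.0015 0; 0 0 0.002 0; 0 0 0.002 0"

```text
t: 8.25
tool_pos: [0.6218, -0.2035, 0.0838]
eef_rot: [-0.0, 0.943, 0.333, 0.0]
force: [-4.4, 1.6, 11.5]
finger_gap: 0.0266
grip_force: 72.5
```

Floor contact at TCP z 0.084, as expected for a seated disc. Releasing.

>>> step_arm --plan "0 0 0.001 0; 0 0 0 0; 0 0 0 0; 0 0 0 0" --gripper 0.6

```text
t: 8.65
tool_pos: [0.6218, -0.2036, 0.082]
eef_rot: [0.0, 0.943, 0.333, 0.0]
force: [0.5, 0.2, 0.1]
finger_gap: 0.0513
grip_force: 0.0
```

>>> step_arm --plan "0 0 -0.01 0; 0 0 -0.03 0; 0 0 -0.06 0; 0 0 -0.1 0; 0 0 -0.14 0; 0 0 -0.18 0; 0 0 -0.195 0; 0 0 -0.195 0"

```text
t: 9.45
tool_pos: [0.6229, -0.2042, 0.2802]
eef_rot: [0.001, 0.943, 0.333, 0.002]
force: [-0.4, 0.1, 0.5]
finger_gap: 0.0512
grip_force: 0.0
```

```bash
python3 - <<'E'
from h import *;from bench import capture
go([.510,.1975,.28],-87)
c=capture("wrist");cv2.imwrite("pics/w3.png",cv2.resize(c["img"],(560,420)))
pickle.dump(c,open("w3.pkl","wb"))
E
```

```text
at [ 0.6229 -0.2042  0.2802] yaw -51.12 t 9.45 gap 0.0512 F [-0.4  0.1  0.5]
shift [ 0.1643 -0.3836 -0.0009] turn 0.626
```

View pics/w3.png

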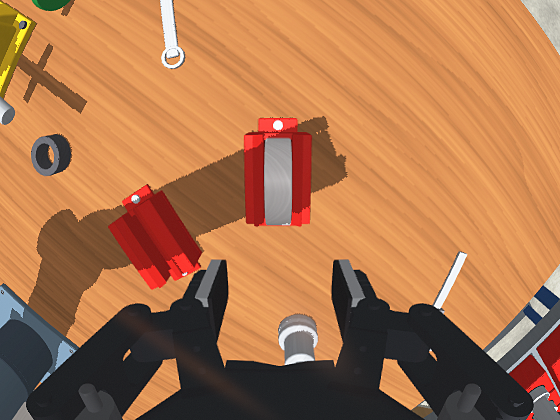

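The thick disc stands in the wide slot at (278,180), upright. Now the thin disc.

>>> step_arm --plan "0.01 -0.03 0 0.08; 0.03 -0.075 0 0.16; 0.05 -0.12 0 0.24; 0.07 -0.165 0 0.32; 0.09 -0.21 0 0.4; 0.11 -0.255 0 0.48; 0.13 -0.30 0 0.56; 0.148 -0.345 0 0.626"

```text
t: 10.3
tool_pos: [0.5181, 0.1598, 0.2752]
eef_rot: [0.001, 1.0, 0.025, -0.001]
force: [1.1, 0.1, 0.4]
finger_gap: 0.0512
grip_force: 0.0
```

>>> step_arm --plan "-0.006 -0.02 0 0; -0.008 -0.041 0 0; -0.008 -0.041 0 0; -0.008 -0.041 0 0" --gripper 0.5

```text
t: 10.7
tool_pos: [0.5092, 0.1978, 0.2757]
eef_rot: [0.001, 1.0, 0.027, -0.001]
force: [-0.1, -0.9, -0.4]
finger_gap: 0.0425
grip_force: 0.0
```

```bash
python3 - <<'E'
from h import *;from bench import capture
go([.5105,.1975,.28],-87)
c=capture("wrist");cv2.imwrite("pics/w4.png",cv2.resize(c["img"],(560,420)))
pickle.dump(c,open("w4.pkl","wb"))
E
```

```text
at [0.5092 0.1978 0.2757] yaw -86.94 t 10.7 gap 0.0425 F [-0.1 -0.9 -0.4]
shift [ 0.0013  0.0004 -0.0043] turn 0.001
```

View pics/w4.png

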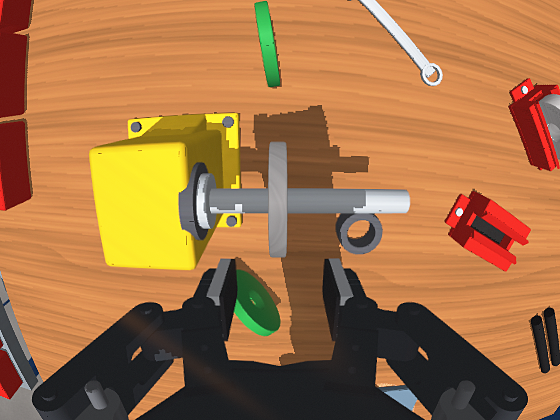

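The thin disc at x 270..287 (y 143..257) is centred between the fingers. Descending.

>>> step_arm --plan "0.001 0 0.01 0; 0.001 0 0.04 0; 0.001 0 0.07 0; 0.001 0 0.09 0; 0.001 0 0.097 0; 0.001 0 0.10 0; 0.001 0 0.1 0"

```text
t: 11.45
tool_pos: [0.5115, 0.1981, 0.1773]
eef_rot: [-0.0, 1.0, 0.026, 0.0]
force: [0.1, -0.8, 0.1]
finger_gap: 0.0426
grip_force: 0.0
```

>>> step_arm --plan "0 0 0.004 0; 0 0 0.008 0; 0 0 0.008 0"

```text
t: 11.75
tool_pos: [0.5109, 0.1987, 0.1689]
eef_rot: [-0.0, 1.0, 0.027, -0.0]
force: [-0.4, -0.1, 0.4]
finger_gap: 0.0424
grip_force: 0.0
```

>>> step_arm --plan "0 0 0 0; 0 0 0 0; 0 0 0 0; 0 0 0 0; 0 0 0 0" --gripper 0.05 --grip_force 60

```text
t: 12.25
tool_pos: [0.5113, 0.1988, 0.1694]
eef_rot: [-0.0, 1.0, 0.026, 0.0]
force: [-0.0, 0.5, 4.0]
finger_gap: 0.0132
grip_force: 60.3
```

>>> step_arm --plan "0 0 -0.002 0; 0 0 -0.0045 0; 0 0 -0.0045 0; 0 0 -0.0045 0"

```text
t: 12.65
tool_pos: [0.5108, 0.1984, 0.1733]
eef_rot: [0.0, 1.0, 0.026, -0.0]
force: [-1.0, -0.4, -2.9]
finger_gap: 0.0133
grip_force: 59.7
```

>>> step_arm --plan "0 0.005 0 0; 0 0.014 0 0; 0 0.025 0 0; 0 0.037 0 0; 0 0.049 0 0; 0 0.061 0 0; 0 0.07 0 0; 0 0.075 0 0"

```text
t: 13.45
tool_pos: [0.515, 0.1223, 0.1736]
eef_rot: [0.0, 1.0, 0.026, 0.0]
force: [0.2, 0.6, -2.3]
finger_gap: 0.0128
grip_force: 59.6
```

>>> step_arm --plan "0 0.005 0 0; 0 0.014 0 0; 0 0.025 0 0; 0 0.037 0 0; 0 0.049 0 0; 0 0.061 0 0; 0 0.073 0 0; 0 0.08 0 0"

```text
t: 14.25
tool_pos: [0.5192, 0.0421, 0.1736]
eef_rot: [0.0, 1.0, 0.026, 0.0]
force: [0.0, 0.3, -2.7]
finger_gap: 0.0131
grip_force: 59.6
```

```bash
python3 -c "
from h import *;go([.4449,-.1263,.20],-22.3)"
```

```text
at [0.5192 0.0421 0.1736] yaw -87.06 t 14.25 gap 0.0131 F [ 0.   0.3 -2.7]
shift [-0.0828  0.1643 -0.0264] turn -1.13
```

>>> step_arm --plan "0 0.02 -0.015 0; -0.005 0.05 -0.026 -0.1; -0.02 0.08 -0.026 -0.24; -0.035 0.105 -0.026 -0.38; -0.05 0.125 -0.026 -0.52; -0.065 0.145 -0.026 -0.66; -0.078 0.16 -0.026 -0.8; -0.083 0.164 -0.026 -0.94"

```text
t: 15.05
tool_pos: [0.4435, -0.1267, 0.1996]
eef_rot: [0.0, 0.879, 0.477, -0.0]
force: [-0.1, 0.3, -1.4]
finger_gap: 0.0131
grip_force: 59.7
```

>>> step_arm --plan "0 0 0 -0.12; 0 0 0 -0.19; 0 0 0 -0.19; 0 0 0 -0.19"

```text
t: 15.45
tool_pos: [0.4449, -0.1245, 0.1995]
eef_rot: [-0.0, 0.831, 0.557, 0.0]
force: [0.4, 1.1, -3.1]
finger_gap: 0.0133
grip_force: 59.7
```

```bash
python3 - <<'E'
from h import *;from bench import capture
go([.4449,-.1263,.20],-22.3)
c=capture("wrist");pickle.dump(c,open("w5.pkl","wb"));cv2.imwrite("pics/w5.png",cv2.resize(c["img"],(800,600)))
E
```

```text
at [ 0.4449 -0.1245  0.1995] yaw -22.35 t 15.45 gap 0.0133 F [ 0.4  1.1 -3.1]
shift [-0.0016  0.0006 -0.0005] turn -0.001
```

View pics/w5.png

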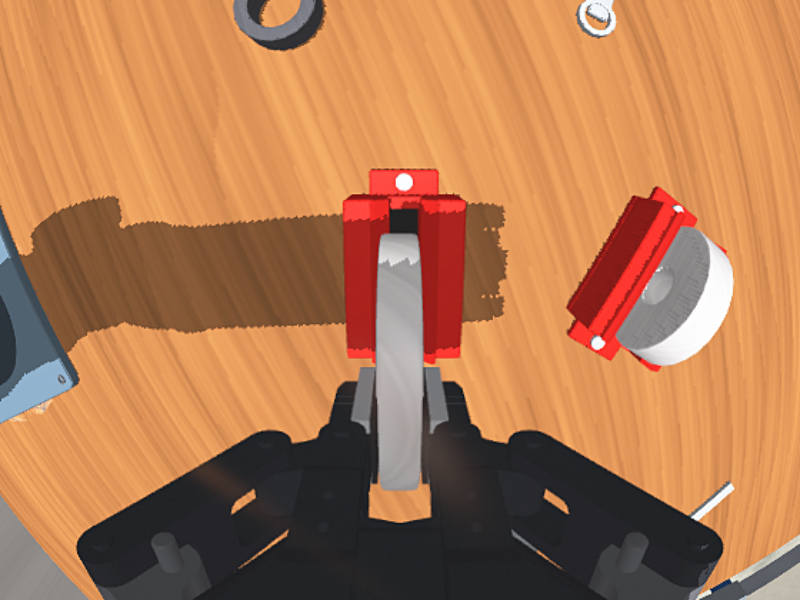

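The thin disc is over the narrow holder: far bolt at (404,182), lips at 344 and 466, slot mouth at 389..419. The thick disc is still seated, at (670,290).

```bash
python3 - <<'E'
from h import *;import bench
c=pickle.load(open("w5.pkl","rb"));o=bench.get_obs();q=o["eef_rot"];M=R.from_quat(np.r_[q[1:],q[0]]).as_matrix()
def p(n,u,v,z):print(n,(M.T@(onz(c,u*.7,v*.7,z,True)-o["tool_pos"])).round(4))
p("bolt",404,182,.012);p("lipL",344,198,.061);p("lipR",466,200,.061);p("nearL",348,356,.061);p("nearR",462,356,.061);p("slotL",389,210,.03);p("slotR",419,210,.03)
p("disc L",380,235,.174);p("disc R",419,235,.174)
E
```

```text
bolt [0.0617 0.0034 0.1875]
lipL [ 0.0545 -0.0334  0.1385]
lipR [0.0533 0.0406 0.1385]
nearL [-0.0492 -0.0342  0.1385]
nearR [-0.0494  0.0418  0.1385]
slotL [ 0.0436 -0.0068  0.1695]
slotR [0.0436 0.0133 0.1695]
disc L [ 0.0497 -0.007   0.0255]
disc R [0.0497 0.0073 0.0255]
```

>>> step_arm --plan "0 0.003 0.008 0; 0 0.003 0.025 0; 0 0.003 0.045 0; 0 0.003 0.06 0; 0 0.003 0.072 0; 0 0.003 0.082 0; 0 0.003 0.09 0; 0 0.003 0.095 0"

```text
t: 16.3
tool_pos: [0.4477, -0.1255, 0.1039]
eef_rot: [-0.0, 0.83, 0.558, -0.0]
force: [-0.6, -0.3, -2.9]
finger_gap: 0.0129
grip_force: 59.7
```

>>> step_arm --plan "0 0 0.004 0; 0 0 0.008 0; 0 0 0.012 0; 0 0 0.016 0; 0 0 0.018 0; 0 0 0.018 0"

```text
t: 16.9
tool_pos: [0.4476, -0.1255, 0.0863]
eef_rot: [-0.0, 0.83, 0.558, -0.0]
force: [-0.2, 0.1, -2.8]
finger_gap: 0.0131
grip_force: 59.7
```

>>> step_arm --plan "0 0 0.001 0; 0 0 0.002 0; 0 0 0.003 0; 0 0 0.003 0"

```text
t: 17.3
tool_pos: [0.4477, -0.1255, 0.0834]
eef_rot: [-0.0, 0.83, 0.558, -0.0]
force: [0.5, 0.2, -2.6]
finger_gap: 0.013
grip_force: 59.7
```

>>> step_arm --plan "0 0 0.0005 0; 0 0 0.001 0; 0 0 0.0015 0; 0 0 0.002 0; 0 0 0.002 0"

```text
t: 17.8
tool_pos: [0.448, -0.1256, 0.0825]
eef_rot: [-0.0, 0.83, 0.557, 0.0]
force: [-3.9, 0.6, 13.3]
finger_gap: 0.0128
grip_force: 62.0
```

Floor contact. Releasing and rising.

>>> step_arm --plan "0 0 0.0005 0; 0 0 0 0; 0 0 0 0; 0 0 0 0" --gripper 0.4

```text
t: 18.2
tool_pos: [0.4478, -0.1255, 0.0815]
eef_rot: [0.0, 0.83, 0.558, -0.0]
force: [-0.1, 1.1, -0.5]
finger_gap: 0.0342
grip_force: 0.0
```

>>> step_arm --plan "0 0 -0.01 0; 0 0 -0.03 0; 0 0 -0.06 0; 0 0 -0.1 0; 0 0 -0.14 0; 0 0 -0.18 0; 0 0 -0.195 0; 0 0 -0.195 0"

```text
t: 19.0
tool_pos: [0.4492, -0.1259, 0.2794]
eef_rot: [0.002, 0.83, 0.557, 0.002]
force: [-0.1, -0.0, 0.8]
finger_gap: 0.0342
grip_force: 0.0
```

```bash
python3 - <<'E'
from h import *;from bench import capture
c=capture("wrist")["img"];s=capture("side")["img"]
cv2.imwrite("pics/w6.png",np.hstack([cv2.resize(c,(400,300)),cv2.resize(s[200:350,190:390],(400,300))]))
E
```

```text
(no output)
```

View pics/w6.png

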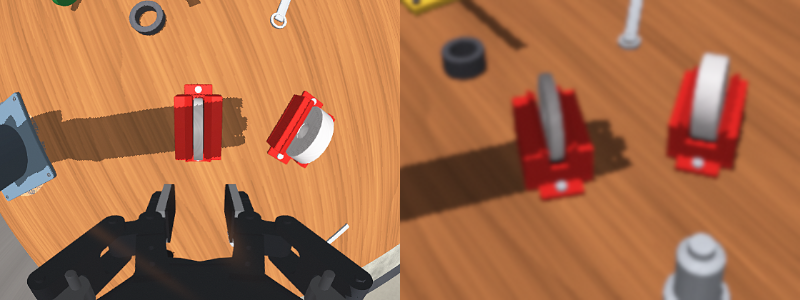

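Both discs stand seated in their slots (thin at 198,128 and thick at 312,135 in the left panel), and the gripper is clear.

```bash
python3 -c "
from bench import order;print(order.hand_in())"
```

```text
the job is handed in; nothing more can be done
None
```

I took both discs off the arbor one at a time, lowered the thick one into the wide slot and then the thin one into the narrow slot, and handed the job in at about 19 s; the final images show both standing in their slots.

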